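# Key-reset the bench power switch and stow the key

## Robot

A 6-joint arm with a two-finger parallel gripper is mounted at the origin on the work surface. World frame = base frame: x ahead of the robot, y to its left, z up, the work surface at z = 0. Lengths are in m, angles in rad, forces in N, time in s.
With the tool pointing down it reaches from about 0.35 to 0.85 m from the base axis. Payload 8.1 kg.
Tool frame: the origin (TCP) lies at the very end of the fingers, on their centre line; the grasp point (between the pads) lies 19 mm behind it (robot.pinch_z is the distance from the TCP to the grasp point, in m); y points along the fingers, x is the direction in which the jaws open and shut, and the axes are right-handed (so a half turn about y gives the same grasp; the last joint's range is limited). The gripper opens to 93 mm and grips with 3 to 60 N. Pads are 15 mm wide; open, the fingers measure 128 mm over their backs; the gripper's body (75 mm by 188 mm) begins 65 mm behind the grasp point.
Start: joints at [-1.396, 0.13, 1.488, -0, 1.523, -0.085], TCP at [0.154, -0.58, 0.219] pointing down, gripper open.
Joint ranges: [-2.96, 2.96], [-0.89, 2.26], [0.02, 2.5], [-1.34, 4.48], [0, 2.73], [-2.66, 2.66]. Speed limits (rad/s): [2.39, 2.39, 2.79, 3.14, 3.14, 3.14].

## Interface

Orientations are given as a rotation vector (axis times angle).
In Python, from plant import robot gives the robot as it stands.
- The arm moves only by the shell command python3 -m inch 'ROWS' [FORCE]. ROWS is JSON, a list of rows, each a list of 5 numbers: the closure, from -1 (fully open) to 1 (shut), then the shift along the world's x, y, z in m, then the turn about the world's z in rad. A call has 1 to 8 rows; each row is the pose to reach, as a shift and turn from the pose measured when the call began; what a row does not reach only later rows make up. A row lasts 1/8 s, in which the tool goes at most 62.5 mm and 10.7 degrees, less where a joint would pass 70% of its speed; a pose out of reach is approached as far as the arm can. A call with a gripper value outside its range is refused whole. The fingers move at their own pace and stop on an object; FORCE is the grip in N (left out, the last holds). Time passes only in rows, so rows that repeat a pose let the fingers close. It gives the time, the measured TCP pose, the force and the opening at its end, in the units of the state.
- robot.read_state(): the state, without advancing time (a new reading comes with each control period).
- robot.read_camera(name): name is "side" or "top" or "wrist"; returns a dict with "color" (384x512x3 uint8, red, green, blue), "mtx" (3x3 intrinsics, pixels), "R" (3x3) and "t" (3): a world point X has camera coordinates R X + t; the wrist camera has in their place "hand_eye" (4x4, takes a point from camera to tool coordinates, whose origin is the TCP and whose axes are the tool frame's). Camera axes: x right, y down, z forward; pixel columns grow to the right and rows downward; lengths in m; the calibration is good to about 2 mm. A picture is of the moment at which its call begins: read the wrist's pose just before it. There is no depth.
- robot.close_job(): hands the job in, once; it reports no verdict.
The state is a dict: "t": time; "q": joint angles; "dq": joint speeds; "joint_torque": joint torques, N m; "tool_pos": TCP position; "orientation": TCP orientation; "force": force on the tool from outside, world axes, zero at the start; "wrist_torque": the same for the moment, N m; "opening": finger opening in m.
Only numpy, scipy, OpenCV 4.12 (cv2) and the standard library are available. Lean on these libraries where they do the work, as an engineer would, in place of code of your own. Each camera call takes 0.05 s, during which the arm holds its last target. There are 200 camera calls.

## Task

The bench power switch has tripped. Turn its key gently clockwise until you feel the reset cam come up against its stop, then turn it back to the only position where it comes out, draw it out and set it down in the aluminium tray; do not force the key, do not drop it, and leave the other things on the bench alone.

Things in the scene. Friction and masses are not known exactly. Their poses are not given: they have to be found in the camera images.
- switchbox: Grey switch box, 110 x 110 mm, 64 mm high, fixed to the bench; origin at the centre of its underside, z up. Mid-top is a 44 mm square steel lock plate facing straight up. The lock sits twisted in the box by up to 10 degrees either way, so the box's +x gives the keyway only roughly. The key turns clockwise from above (negative yaw) away from the keyway and anticlockwise back.
- lock_face (a point): Centre of the 11 mm keyhole, on the upright lock axis, 64 mm above the bench; axes as the box's. From the hole a slot 6.6 mm wide, 17 mm long, the keyway, leads roughly to +x. Only within 4 degrees of it can the key be drawn straight up (20 mm); elsewhere it is caught after 4 mm. Turned back, the key is felt to meet a fixed stop 2 degrees past the slot's middle. Play 1 mm to each side.
- key_grip (a point): Middle of the key's flat black head, on the shaft's axis, 25 mm above the lock plate while in the lock. The head is 34 mm along x (20 mm to +x, the side of the bit, with a steel rivet; 14 mm to -x), 9 mm thick along y, 30 mm high along z. The key weighs about 40 g, stands loose in the lock and starts 15 to 24 degrees clockwise of the box's +x.
- key_tip (a point): Lower end of the key's steel shaft (9 mm diameter), 45 mm below key_grip along the key's own z and 20 mm below the lock plate while in the lock. The bit, 4 mm thick, sits 2 to 8 mm above it and reaches 15 mm from the axis towards the key's +x.
- reset_cam (a joint): Cam in the lock, clockwise 0 to 0.25 rad (hard stop: reset); starts at 0 to 0.08, stays where left; a white pointer on the box top turns with it. The key meets it 30 to 72 degrees clockwise of the box's +x and pushes it (0.04 N m of friction) to the stop, unmarked, anywhere from 44 to 82 degrees: felt as a sharp rise. 0.08 N m there is plenty, over 0.12 N m may be too much.
- tray: Square open aluminium tray, 160 x 160 mm outside, 22 mm high, 4 mm walls and about 4 mm floor, fixed to the bench; origin at the centre of its underside. It stands to the left or to the right of the switch box.
- meter: Yellow multimeter, 150 x 80 x 42 mm, on the other side of the switch box; leave alone.
- phone: Phone lying flat, 145 x 72 x 9 mm; leave alone.
- screwdriver: Screwdriver lying flat; leave alone.
- solder_spool: Grey solder spool, 56 mm across, 40 mm high; leave alone.
Things that resemble listed ones, but are neither listed nor needed, are in the scene too. What is shaped like the part that bears key_grip but white is not meant.

How it is judged:
By the outcome, as a careful person would: the job done as asked, in the order asked, and still so for the second after the job is handed in, with the robot touching nothing.
It also fails if it takes over 72 s, if anything falls off the work surface, if the arm or the gripper's body presses on something with over 40 N, if the wrist force passes 120 N, or if a joint passes its speed limit or range.

## Working session

There is one attempt and no reset: what is moved stays moved. The work goes in short steps, Python scripts to look and compute and a shell command to move; the robot and the scene stay as the last step left them, time stands still between calls to the robot, and variables do not carry over. Pictures are saved under pics/ and viewed, about 8 in all and at most 12, crops included, and the job is handed in when it is done.

```bash
mkdir -p pics; ls
cat > h.py <<'E'
import numpy as np, cv2
from plant import robot
from scipy.spatial.transform import Rotation as Rn
def cam(n):
    s=robot.read_state(); c=robot.read_camera(n)
    if n=="wrist":
        H=np.array(c["hand_eye"]); Rt=Rn.from_rotvec(s["orientation"]).as_matrix()
        c["C"]=Rt@H[:3,3]+s["tool_pos"]; c["Rwc"]=Rt@H[:3,:3]
    else:
        R=np.array(c["R"]); c["C"]=-R.T@np.array(c["t"]); c["Rwc"]=R.T
    return c
def ray(c,u,v,z):
    d=c["Rwc"]@np.linalg.inv(np.array(c["mtx"]))@np.array([u,v,1.]); 
    return c["C"]+d*(z-c["C"][2])/d[2]
def proj(c,X):
    p=np.array(c["mtx"])@(c["Rwc"].T@(np.array(X)-c["C"])); return p[:2]/p[2]
def save(c,f): cv2.imwrite(f,c["color"][:,:,::-1])
E
python3 - <<'E'
from h import *
import pickle
ims=[]
for n in("top","side"):
    c=cam(n); pickle.dump(c,open(n+".pkl","wb")); print(n,c["C"]); ims.append(c["color"])
cv2.imwrite("pics/a.png",cv2.resize(ims[0],(800,600))[:,:,::-1]);cv2.imwrite("pics/b.png",cv2.resize(ims[1],(800,600))[:,:,::-1])
s=robot.read_state();print(s)
E
```

```text
pics
top [0.49553039 0.00723412 1.01876461]
side [ 0.37294164 -0.68627448  0.58079734]
{'t': 0.1, 'q': array([-1.39640870e+00,  1.31064281e-01,  1.48918498e+00,  1.28686233e-05,
        1.52299881e+00, -8.53978685e-02]), 'dq': array([-1.36105704e-03, -9.06734291e-04, -2.03197315e-03,  1.22217125e-03,
        8.17428517e-05,  2.15463800e-04]), 'joint_torque': array([ 5.19648747e-04, -5.61341214e+01, -4.93095446e+01,  7.71464291e-02,
        2.91238603e-02, -2.20662145e-05]), 'tool_pos': array([ 0.15406125, -0.57934755,  0.21769709]), 'orientation': array([-1.31979718,  1.01656177, -1.01454122]), 'force': array([-0.12381033,  0.13649628,  0.16714609]), 'wrist_torque': array([ 0.00871299,  0.0250525 , -0.01810769]), 'opening': 0.0930494885172792}
```

View pics/a.png

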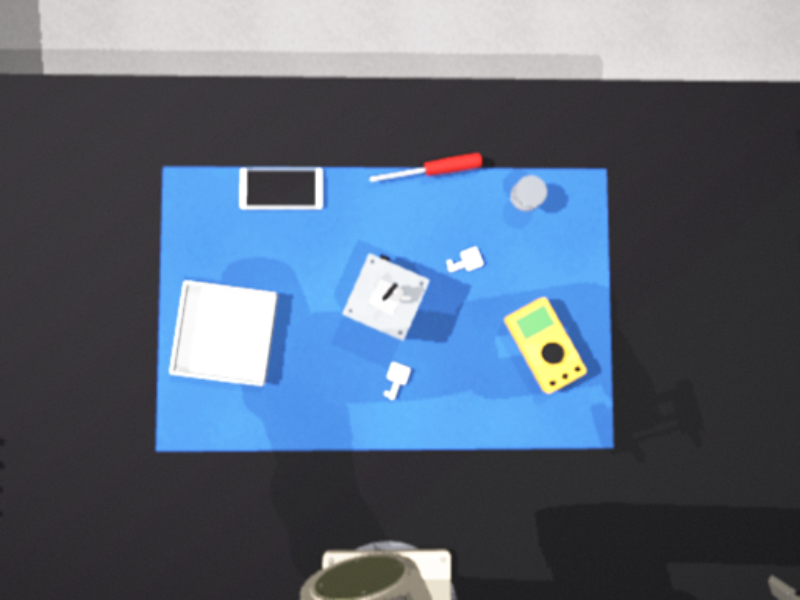

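View pics/b.png

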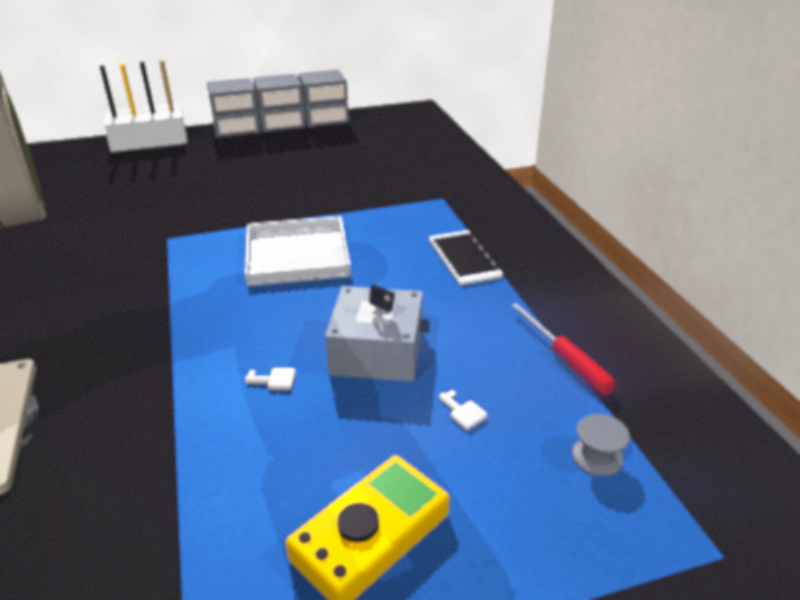

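The top view (800-wide) shows the black key head standing in the box at (388,291). The look-alikes are white keys at (465,260) and (397,380). The tray is on the left at (225,333), so +y, and the meter is on the right. I choose the black one in the lock. Next I measure coarsely.

Run:
```python
from h import *
import pickle
t=pickle.load(open("top.pkl","rb")); k=.64
for p in [(370,254),(429,279),(404,339),(344,314)]: print("box",ray(t,p[0]*k,p[1]*k,.064).round(4))
for p in [(182,281),(277,292),(265,386),(170,376)]: print("tray",ray(t,p[0]*k,p[1]*k,.022).round(4))
img=t["color"][150:230,205:290]
g=cv2.cvtColor(img,cv2.COLOR_RGB2GRAY); m=(g<70).astype(np.uint8)
n,l,s,ce=cv2.connectedComponentsWithStats(m)
for i in range(1,n):
  if s[i,4]>8: 
    u,v=ce[i]+[205,150]; print("dark",u,v,s[i,4],ray(t,u,v,.104).round(4))
print(robot.read_camera("wrist")["hand_eye"].round(4),robot.pinch_z, t["mtx"][0,0],robot.read_camera("wrist")["mtx"][0,0])
print(Rn.from_rotvec(robot.read_state()["orientation"]).as_matrix().round(3))
```

```text
box [0.6137 0.0249 0.064 ]
box [ 0.5718 -0.0738  0.064 ]
box [ 0.4718 -0.0316  0.064 ]
box [0.5135 0.068  0.064 ]
tray [0.5717 0.35   0.022 ]
tray [0.5525 0.1866 0.022 ]
tray [0.3912 0.2054 0.022 ]
tray [0.4089 0.3669 0.022 ]
dark 248.66666666666666 186.86666666666667 15 [ 0.5478 -0.0055  0.104 ]
[[ 1.000e+00  4.000e-04 -8.000e-04 -1.000e-03]
 [ 9.000e-04 -2.729e-01  9.621e-01 -1.663e-01]
 [ 1.000e-04 -9.621e-01 -2.729e-01  7.520e-02]
 [ 0.000e+00  0.000e+00  0.000e+00  1.000e+00]] 0.0188 366.9581355376753 318.10494641927966
[[ 0.257 -0.     0.966]
 [-0.966  0.001  0.257]
 [-0.001 -1.     0.   ]]
```

```bash
python3 -m inch '[[-1,0.03,0.05,0,0.18],[-1,0.065,0.1,0,0.36],[-1,0.1,0.15,0,0.54],[-1,0.13,0.2,0,0.72],[-1,0.165,0.25,0,0.9],[-1,0.2,0.3,0,1.08],[-1,0.235,0.35,0,1.25],[-1,0.27,0.4,0,1.42]]'
```

```text
t: 1.2
tool_pos: [0.4249, -0.1777, 0.2181]
orientation: [-1.569, -0.089, 0.09]
force: [0.6, -1.1, 0.7]
opening: 0.0928
```

```bash
python3 -m inch '[[-1,0.035,0.05,0,0.18],[-1,0.07,0.1,-0.01,0.36],[-1,0.1,0.15,-0.03,0.54],[-1,0.118,0.175,-0.04,0.71],[-1,0.118,0.175,-0.04,0.71]]'
cat > look.py <<'E'
import sys
from h import *
import pickle
c=cam("wrist"); f=sys.argv[1]; pickle.dump(c,open(f+".pkl","wb"))
p=proj(c,[.543,-.003,.08]); print(p)
x0,y0=[int(np.clip(p[i]-[130,97][i],0,[252,190][i])) for i in(0,1)]
w=c["color"][y0:y0+194,x0:x0+260]; print("crop origin",x0,y0)
cv2.imwrite(f"pics/{f}.png",cv2.resize(w,None,fx=3,fy=3,interpolation=cv2.INTER_CUBIC)[:,:,::-1])
s=robot.read_state(); R=Rn.from_rotvec(s["orientation"]).as_matrix(); print(s["tool_pos"],np.degrees(np.arctan2(R[1,0],R[0,0])),s["q"],s["wrist_torque"])
E
python3 look.py w1
```

```text
t: 1.82
tool_pos: [0.5426, -0.0007, 0.1766]
orientation: [-1.471, -0.645, 0.649]
force: [-0.7, 0.3, 0.1]
opening: 0.0928
[256.2400307  193.74372017]
crop origin 126 96
[ 0.54248007 -0.00206768  0.17732756] 47.24528559548205 [-9.76395306e-02 -7.49415208e-05  1.70012526e+00 -1.00013540e-03
  1.44344548e+00 -9.22096462e-01] [ 0.01124326 -0.15181475  0.03333354]
```

View pics/w1.png

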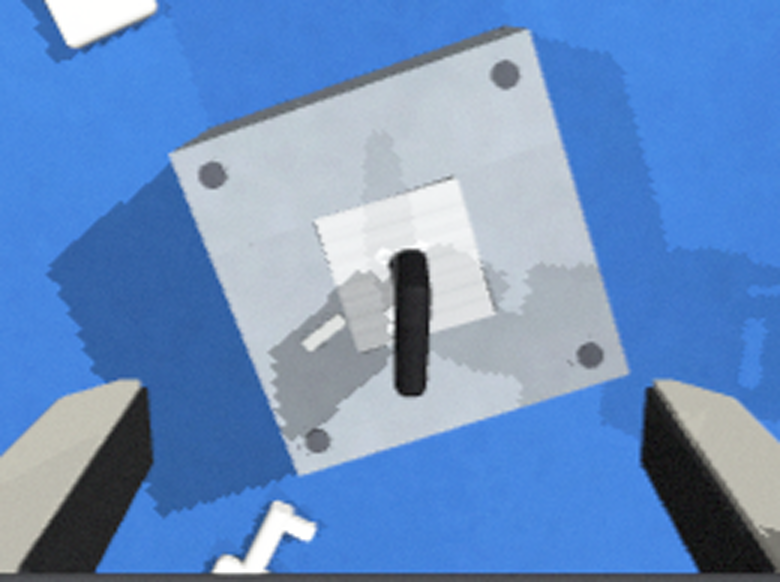

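The close crop shows the black head upright at (411,325), bit side pointing down the picture. The plate corners are near (315,220), (457,178), (496,312) and (360,352), and the white pointer is at (323,333). Now I measure these in world coordinates.

Run:
```python
from h import *
import pickle
c=pickle.load(open("w1.pkl","rb")); f=lambda u,v,z: ray(c,126+u/3,96+v/3,z)
def ang(a,b): return np.degrees(np.arctan2(b[1]-a[1],b[0]-a[0]))
B=[f(*p,.064) for p in [(170,153),(530,30),(628,372),(298,474)]]
P=[f(*p,.064) for p in [(315,220),(457,178),(496,312),(360,352)]]
for Q in(B,P):
    print(np.mean(Q,0).round(4),[round(float(np.linalg.norm(Q[i]-Q[i-1]))*1e3,1) for i in range(4)],[round(ang(Q[i-1],Q[i])%90-90,1) for i in range(4)])
g=cv2.cvtColor(c["color"],cv2.COLOR_RGB2GRAY)
m=np.zeros_like(g); m[170:235,245:280]=(g[170:235,245:280]<75)
n,l,s,ce=cv2.connectedComponentsWithStats(m); i=1+np.argmax(s[1:,4]); print(s[i])
v,u=np.nonzero(l==i); 
for r in range(v.min(),v.max()+1,4):
    uu=u[v==r]; print(r,uu.min(),uu.max(),f((uu.mean()-126)*3,(r-96)*3,.104).round(4))
W=np.array([ray(c,(u[v==r]).mean(),r,.104)[:2] for r in range(v.min()+6,v.max()-2)])
vx=cv2.fitLine(W.astype(np.float32),cv2.DIST_HUBER,0,1e-4,1e-4).ravel(); print("key yaw",np.degrees(np.arctan2(vx[1],vx[0])),vx)
print("bit end",ray(c,(u[v==v.max()]).mean(),v.max()+1,.104))
print("pointer",f(304,346,.066),f(343,320,.066))
```

```text
[0.5434 0.003  0.064 ] [109.3, 109.8, 109.0, 109.8] [np.float64(-24.0), np.float64(-24.0), np.float64(-24.0), np.float64(-23.8)]
[0.5437 0.0029 0.064 ] [43.8, 44.0, 43.4, 43.8] [np.float64(-25.2), np.float64(-25.8), np.float64(-25.5), np.float64(-25.2)]
[256 180  13  48 508]
180 259 266 [0.5329 0.0131 0.104 ]
184 256 267 [0.5348 0.0103 0.104 ]
188 257 268 [0.5377 0.0087 0.104 ]
192 258 268 [0.5403 0.0068 0.104 ]
196 258 268 [0.5428 0.0046 0.104 ]
200 258 268 [0.5452 0.0024 0.104 ]
204 258 268 [5.477e-01 2.000e-04 1.040e-01]
208 258 268 [ 0.5501 -0.0021  0.104 ]
212 258 268 [ 0.5526 -0.0043  0.104 ]
216 258 267 [ 0.5549 -0.0069  0.104 ]
220 258 267 [ 0.5574 -0.0092  0.104 ]
224 258 267 [ 0.5599 -0.0115  0.104 ]
key yaw -43.252197 [ 7.2834468e-01 -6.8521094e-01  5.4844290e-01 -6.9886510e-04]
bit end [ 0.5625121  -0.01387166  0.104     ]
pointer [ 0.54046691 -0.03703552  0.066     ] [ 0.54245737 -0.02240708  0.066     ]
```

```bash
cat > meas.py <<'E'
from h import *
import pickle
def key(c,ctr=(.546,-.002),z=.104):
    g=cv2.cvtColor(c["color"],cv2.COLOR_RGB2GRAY); p=proj(c,[*ctr,z]).astype(int)
    m=np.zeros_like(g); sl=(slice(p[1]-45,p[1]+45),slice(p[0]-40,p[0]+40)); m[sl]=g[sl]<75
    n,l,s,ce=cv2.connectedComponentsWithStats(m); i=1+np.argmax(s[1:,4]); v,u=np.nonzero(l==i)
    return u,v
def box(c):
    # light top face of the box: use the blue/grey contrast
    hsv=cv2.cvtColor(c["color"],cv2.COLOR_RGB2HSV); m=((hsv[...,1]<70)&(hsv[...,2]>100)).astype(np.uint8)
    m=cv2.morphologyEx(m,cv2.MORPH_CLOSE,np.ones((9,9)))
    cs,_=cv2.findContours(m,cv2.RETR_EXTERNAL,cv2.CHAIN_APPROX_NONE)
    q=proj(c,[.543,.0,.064]); 
    for k in cs:
        if cv2.pointPolygonTest(k,tuple(map(float,q)),False)>0:
            W=np.array([ray(c,*p[0],.064)[:2]*1000 for p in k],np.float32); return cv2.minAreaRect(W)
E
python3 - <<'E'
from meas import *
for n in("wrist","top"):
    c=cam(n) if n=="wrist" else pickle.load(open("top.pkl","rb"))
    if n=="wrist": pickle.dump(c,open("w2.pkl","wb"))
    print(n,box(c))
    u,v=key(c); print(len(u),u.mean(),v.mean(),ray(c,u.mean(),v.mean(),.1))
s=robot.read_state();print(s["tool_pos"],s["dq"])
sd=pickle.load(open("side.pkl","rb"))
for X in [(.5434,.003,.104),(.5427,-.0031,.104)]: print(proj(sd,X)/.64)
print("side centre head should be",ray(sd,381*.64,297*.64,.089))
E
```

```text
wrist ((541.6727294921875, 3.1750259399414062), (109.72724151611328, 112.49484252929688), 66.24876403808594)
518 263.86486486486484 201.46525096525096 [ 5.47708787e-01 -2.84971555e-04  1.00000000e-01]
top ((543.2982177734375, -1.3524093627929688), (110.94375610351562, 112.72941589355469), 66.23126983642578)
21 249.1904761904762 186.1904761904762 [ 0.54970169 -0.00683548  0.1       ]
[ 0.54254726 -0.00291314  0.17796183] [-0.02297493 -0.02132556  0.00189053 -0.00020975  0.00265063 -0.00038935]
[373.62812667 286.03389722]
[374.35280418 288.72620842]
side centre head should be [ 0.55121736 -0.00217483  0.089     ]
```

```bash
python3 -m inch '[[-1,0.003,0.003,-0.03,0],[-1,0.003,0.003,-0.06,0],[-0.6,0.003,0.003,-0.06,0],[-0.6,0.003,0.003,-0.06,0]]' 20
python3 look.py w3; python3 -c "
from meas import *
c=pickle.load(open('w3.pkl','rb')); u,v=key(c)
for r in range(v.min(),v.max()+1,6): uu=u[v==r]; print(r,uu.min(),uu.max(),ray(c,uu.mean(),r,.104).round(4))
print(c['mtx'])
Y=[robot.read_state()['tool_pos'] for _ in range(5)]; print(np.array(Y))
"
```

```text
t: 2.42
tool_pos: [0.5461, -0.0008, 0.1196]
orientation: [-1.475, -0.641, 0.641]
force: [-0.2, -0.2, 0.1]
opening: 0.0777
[252.31599163 213.68259772]
crop origin 122 116
[ 0.54655813 -0.00066637  0.1200339 ] 47.05309680892157 [-9.41994303e-02  5.36329573e-02  1.75295978e+00 -1.23774144e-03
  1.33310477e+00 -9.15140369e-01] [-0.00552497 -0.10776268  0.00051919]
195 258 260 [0.5308 0.0145 0.104 ]
201 253 266 [0.5338 0.0121 0.104 ]
207 254 267 [0.537 0.01  0.104]
213 254 267 [0.5398 0.0073 0.104 ]
219 254 268 [0.5429 0.0049 0.104 ]
225 254 267 [0.5456 0.002  0.104 ]
231 254 267 [ 0.5485 -0.0007  0.104 ]
237 254 267 [ 0.5514 -0.0034  0.104 ]
243 254 267 [ 0.5544 -0.0062  0.104 ]
249 254 266 [ 0.5572 -0.0092  0.104 ]
255 255 265 [ 0.5603 -0.0121  0.104 ]
[[318.10494642   0.         257.79081592]
 [  0.         318.10494642 188.58140662]
 [  0.           0.           1.        ]]
[[ 0.54655813 -0.00066637  0.1200339 ]
 [ 0.54655813 -0.00066637  0.1200339 ]
 [ 0.54655813 -0.00066637  0.1200339 ]
 [ 0.54655813 -0.00066637  0.1200339 ]
 [ 0.54655813 -0.00066637  0.1200339 ]]
```

View pics/w3.png

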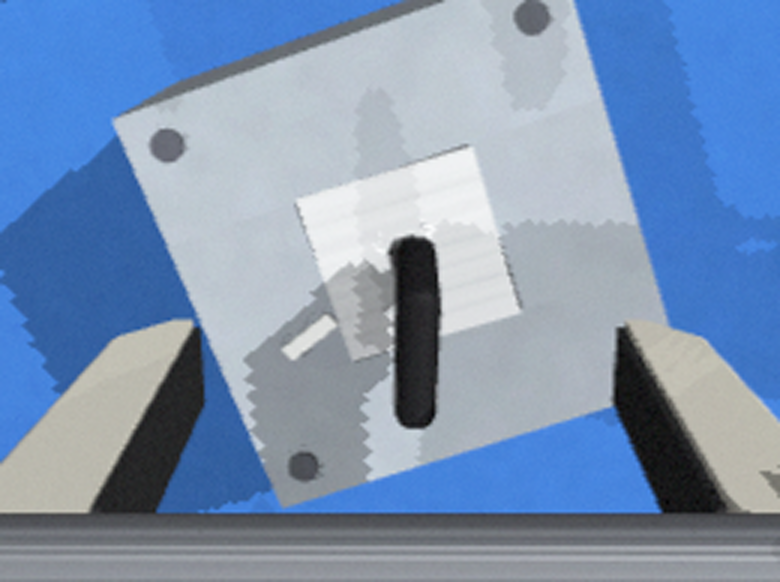

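```bash
cat > rd.py <<'E'
import sys
from h import *
n=int(sys.argv[1]) if len(sys.argv)>1 else 4
F=[];T=[];P=[];Y=[]
for i in range(n):
    robot.read_camera("side"); s=robot.read_state(); R=Rn.from_rotvec(s["orientation"]).as_matrix()
    F.append(s["force"]);T.append(s["wrist_torque"]);P.append(s["tool_pos"]);Y.append(np.degrees(np.arctan2(R[1,0],R[0,0])))
f=lambda a: np.round(np.mean(a,0),4)
print("t",round(s["t"],2),"F",f(F),"M",f(T),"+-",np.std(T,0).round(3)[2],"P",f(P),"keyyaw",f(Y)-90,"op",round(s["opening"],4))
E
python3 -m inch '[[-0.6,0,0.002,-0.015,0],[-0.6,0,0.002,-0.03,0],[-0.6,0,0.002,-0.047,0],[-0.6,0,0.002,-0.047,0]]' 5
python3 rd.py 4
python3 -m inch '[[0.2,0,0,0,0],[0.5,0,0,0,0],[1,0,0,0,0],[1,0,0,0,0],[1,0,0,0,0],[1,0,0,0,0]]' 5
python3 rd.py 4
```

```text
t: 2.98
tool_pos: [0.5446, 0.0016, 0.0703]
orientation: [-1.474, -0.639, 0.644]
force: [-1.6, 1.0, 0.6]
opening: 0.0746
t 3.17 F [-0.1704  0.0202  0.1502] M [-0.0251 -0.1399 -0.0049] +- 0.024 P [0.5463 0.0014 0.0727] keyyaw -42.9455 op 0.0744
t: 3.92
tool_pos: [0.547, 0.0013, 0.0735]
orientation: [-1.476, -0.643, 0.641]
force: [-0.7, 0.3, -0.3]
opening: 0.0189
t 4.12 F [-0.171  -0.4745  0.2767] M [-0.0887 -0.031   0.0179] +- 0.03 P [0.5469 0.0013 0.0734] keyyaw -42.9456 op 0.0092
```

```bash
python3 -m inch '[[1,0,0,0,0],[1,0,0,0,-0.03],[1,0,0,0,-0.06],[1,0,0,0,-0.09],[1,0,0,0,-0.12],[1,0,0,0,-0.15],[1,0,0,0,-0.17],[1,0,0,0,-0.17]]' 7
python3 rd.py 8
```

```text
t: 5.12
tool_pos: [0.5466, 0.0012, 0.0733]
orientation: [-1.512, -0.51, 0.509]
force: [-2.0, 0.1, 0.5]
opening: 0.0089
t 5.53 F [-2.2632  0.0618  0.3632] M [-0.0011  0.3045  0.0069] +- 0.026 P [0.5466 0.0012 0.0733] keyyaw -52.6775 op 0.009
```

```bash
python3 -m inch '[[1,-0.001,0,0,0],[1,-0.001,0,0,-0.02],[1,-0.001,0,0,-0.04],[1,-0.001,0,0,-0.06],[1,-0.001,0,0,-0.07],[1,-0.001,0,0,-0.07]]' 7
python3 rd.py 8
```

```text
t: 6.28
tool_pos: [0.5457, 0.0012, 0.0734]
orientation: [-1.525, -0.456, 0.455]
force: [0.5, -0.9, 0.4]
opening: 0.0092
t 6.67 F [ 0.6082 -0.1563  0.188 ] M [-0.0189 -0.2133  0.0101] +- 0.035 P [0.5457 0.0012 0.0734] keyyaw -56.6865 op 0.0088
```

```bash
python3 -m inch '[[1,0,0,0,-0.02],[1,0,0,0,-0.04],[1,0,0,0,-0.06],[1,0,0,0,-0.08],[1,0,0,0,-0.08]]' 7
python3 rd.py 7
python3 -m inch '[[1,0,0,0,-0.02],[1,0,0,0,-0.04],[1,0,0,0,-0.06],[1,0,0,0,-0.07],[1,0,0,0,-0.07]]' 7
python3 rd.py 7
```

```text
t: 7.3
tool_pos: [0.5457, 0.0012, 0.0734]
orientation: [-1.537, -0.393, 0.392]
force: [0.6, -0.5, 0.5]
opening: 0.009
t 7.65 F [-0.0725 -0.1375  0.4889] M [ 0.0011 -0.128   0.042 ] +- 0.027 P [0.5457 0.0012 0.0733] keyyaw -61.2667 op 0.0088
t: 8.28
tool_pos: [0.5457, 0.0012, 0.0733]
orientation: [-1.547, -0.339, 0.338]
force: [-0.5, 0.7, 0.4]
opening: 0.0087
t 8.62 F [0.4245 0.0188 0.1578] M [-0.0159 -0.1513  0.0082] +- 0.029 P [0.5457 0.0012 0.0733] keyyaw -65.2748 op 0.0092
```

```bash
python3 -m inch '[[1,0,0,0,-0.02],[1,0,0,0,-0.04],[1,0,0,0,-0.05],[1,0,0,0,-0.05]]' 7
python3 rd.py 8
cat > ptr.py <<'E'
import sys
from meas import *
a=float(sys.argv[1]) if len(sys.argv)>1 else None
for f in (["w1.pkl","w3.pkl"] if a is None else [None]):
    c=pickle.load(open(f,"rb")) if f else cam("wrist")
    hsv=cv2.cvtColor(c["color"],cv2.COLOR_RGB2HSV); g=hsv[...,2].astype(int); sat=hsv[...,1]
    # rectify box top to a 0.5 mm grid around the plate centre, white & unsaturated relative to surround
    ctr=np.array([.5437,.0029]); N=240; yy,xx=np.mgrid[0:N,0:N]; 
    X=ctr[0]+(N/2-yy)*.0005; Y=ctr[1]+(N/2-xx)*.0005
    P=np.stack([X.ravel(),Y.ravel(),np.full(N*N,.065)]); q=np.array(c["mtx"])@(c["Rwc"].T@(P-c["C"][:,None])); q=(q[:2]/q[2]).astype(np.float32)
    r=cv2.remap(c["color"],q[0].reshape(N,N),q[1].reshape(N,N),cv2.INTER_LINEAR)
    cv2.imwrite("pics/rect_%s.png"%(f or "now"),cv2.resize(r,None,fx=2,fy=2)[:,:,::-1])
    rr=np.hypot(X-ctr[0],Y-ctr[1]); b=r.min(2).astype(int); bl=cv2.medianBlur(r.min(2),31).astype(int)
    m=((b-bl>35)&(rr>.024)&(rr<.05)).astype(np.uint8); n,l,s,ce=cv2.connectedComponentsWithStats(m)
    for i in range(1,n):
        if s[i,4]>60:
            k=l==i; W=np.stack([X[k],Y[k]],1); w=W-W.mean(0); d=np.linalg.svd(w,full_matrices=False)
            print(f,s[i],W.mean(0).round(4),"bearing",np.degrees(np.arctan2(*(W.mean(0)-ctr)[::-1])).round(2),"dir",np.degrees(np.arctan2(d[2][0,1],d[2][0,0])).round(1),"size",(d[1]/np.sqrt(len(w))*3460).round(1))
E
python3 ptr.py; python3 ptr.py 0
```

```text
t: 9.12
tool_pos: [0.5457, 0.0012, 0.0733]
orientation: [-1.552, -0.3, 0.299]
force: [0.8, -0.2, 0.5]
opening: 0.0091
t 9.53 F [0.1236 0.4184 0.1538] M [-0.024  -0.1474 -0.002 ] +- 0.022 P [0.5457 0.0012 0.0733] keyyaw -68.1371 op 0.0089
w1.pkl [167  74  20  12  99] [ 0.5637 -0.0253] bearing -54.7 dir -80.1 size [7.9 4.3]
w1.pkl [172 121  29   9 220] [ 0.5413 -0.0304] bearing -94.2 dir -94.4 size [13.9  3.9]
w3.pkl [94 65 15 13 65] [0.5691 0.0122] bearing 20.14 dir 127.0 size [6.5 3.2]
w3.pkl [167  70  27  17 190] [ 0.5646 -0.0279] bearing -55.81 dir -72.5 size [11.   4.9]
w3.pkl [172 121  29  10 228] [ 0.5413 -0.0303] bearing -94.2 dir -94.6 size [14.4  3.9]
None [147  68  37  19 293] [ 0.5652 -0.019 ] bearing -45.52 dir 109.3 size [17.3  4.5]
None [168 109  32  20 277] [ 0.5447 -0.0275] bearing -88.03 dir 114.3 size [16.   4.6]
```

View pics/rect_now.png

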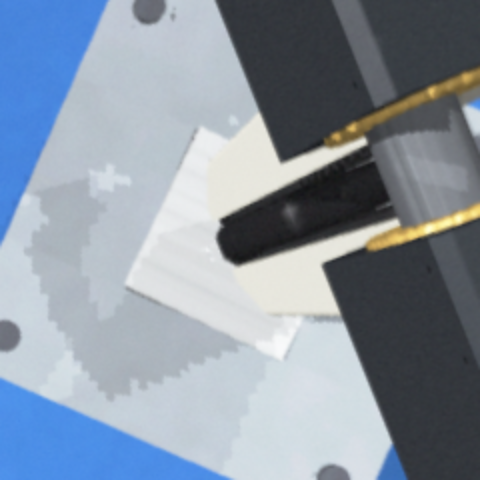

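The wrist picture shows the head gripped squarely with the plate below it. The pointer is hidden behind the gripper, so I go by feel.

```bash
for i in 1; do python3 -m inch '[[1,0,0,0,-0.02],[1,0,0,0,-0.04],[1,0,0,0,-0.06],[1,0,0,0,-0.06]]' 7
python3 rd.py 5; done
python3 -m inch '[[1,0,0,0,-0.02],[1,0,0,0,-0.04],[1,0,0,0,-0.06],[1,0,0,0,-0.06]]' 7 | grep force
python3 rd.py 5
```

```text
t: 10.07
tool_pos: [0.5457, 0.0012, 0.0733]
orientation: [-1.558, -0.252, 0.252]
force: [0.8, -0.1, 0.7]
opening: 0.009
t 10.32 F [-0.1628  0.2541  0.1589] M [-0.0128 -0.1019  0.0053] +- 0.033 P [0.5457 0.0012 0.0733] keyyaw -71.5725 op 0.0091
force: [-0.7, 0.1, 0.1]
t 11.07 F [-0.1863 -0.3602  0.9139] M [-0.0564 -0.0987  0.0198] +- 0.031 P [0.5457 0.0012 0.0733] keyyaw -75.0029 op 0.0089
```

```bash
python3 -m inch '[[1,0,0,0,-0.02],[1,0,0,0,-0.04],[1,0,0,0,-0.06],[1,0,0,0,-0.06]]' 7 | grep force
python3 rd.py 6
```

```text
force: [-0.0, -0.4, 1.1]
t 11.88 F [-0.4758 -0.3384  0.1837] M [-0.0804 -0.0652 -0.0095] +- 0.023 P [0.5457 0.0012 0.0733] keyyaw -78.4352 op 0.0087
```

```bash
python3 -m inch '[[1,0,0,0,-0.02],[1,0,0,0,-0.04],[1,0,0,0,-0.06],[1,0,0,0,-0.06]]' 7 | grep force
python3 rd.py 6
python3 -m inch '[[1,0,0,0,-0.02],[1,0,0,0,-0.04],[1,0,0,0,-0.05],[1,0,0,0,-0.05]]' 7 | grep force
python3 rd.py 6
```

```text
force: [1.4, -1.3, -1.3]
t 12.68 F [ 2.0305 -1.0151 -0.9409] M [-0.1649 -0.5135  0.013 ] +- 0.028 P [0.5458 0.0012 0.0734] keyyaw -81.8688 op 0.0092
force: [3.5, -1.6, -1.5]
t 13.47 F [ 3.1654 -1.1047 -1.9207] M [-0.2444 -0.7931  0.0426] +- 0.037 P [0.5459 0.0011 0.0734] keyyaw -84.7281 op 0.009
```

```bash
python3 -m inch '[[1,0,0,0,-0.02],[1,0,0,0,-0.04],[1,0,0,0,-0.06],[1,0,0,0,-0.06]]' 7 | grep force
python3 rd.py 6
python3 -m inch '[[1,0,0,0,-0.01],[1,0,0,0,-0.02],[1,0,0,0,-0.02]]' 7 | grep force
python3 rd.py 5
```

```text
force: [3.9, -1.9, -1.5]
t 14.28 F [ 3.4017 -1.8366 -2.2078] M [-0.3821 -0.7986  0.052 ] +- 0.021 P [0.5459 0.0011 0.0734] keyyaw -88.163 op 0.0089
force: [3.8, -1.7, -1.9]
t 14.9 F [ 3.3453 -1.5484 -2.091 ] M [-0.4168 -0.8313  0.0255] +- 0.008 P [0.5459 0.0011 0.0734] keyyaw -89.3068 op 0.0092
```

```bash
python3 -m inch '[[1,0,0,0,-0.01],[1,0,0,0,-0.01]]' 7 | grep force
python3 rd.py 3
python3 -m inch '[[1,0,0,0,-0.01],[1,0,0,0,-0.01]]' 7 | grep force
python3 rd.py 3
```

```text
force: [2.7, -0.9, -1.7]
t 15.3 F [ 3.3643 -1.9223 -1.4286] M [-0.4338 -0.8041  0.0488] +- 0.014 P [0.5459 0.0011 0.0734] keyyaw -89.8809 op 0.0092
force: [3.5, -1.5, -2.4]
t 15.7 F [ 3.3563 -1.6706 -2.0803] M [-0.4127 -0.8116  0.0302] +- 0.029 P [0.5459 0.001  0.0735] keyyaw -90.4506 op 0.0092
```

```bash
python3 -m inch '[[1,0,0,0,-0.01],[1,0,0,0,-0.01]]' 7 | grep force
python3 rd.py 3
```

```text
force: [3.8, -1.3, -1.7]
t 16.1 F [ 3.315  -1.9745 -1.5404] M [-0.4231 -0.8349  0.0498] +- 0.044 P [0.5459 0.001  0.0734] keyyaw -91.0222 op 0.009
```

```bash
python3 -m inch '[[1,0,0,0,-0.01],[1,0,0,0,-0.01]]' 7 | grep force
python3 rd.py 2
```

```text
force: [3.1, -3.0, -1.5]
t 16.45 F [ 3.3669 -1.8964 -1.5122] M [-0.4654 -0.8331  0.0112] +- 0.026 P [0.5459 0.001  0.0735] keyyaw -91.5931 op 0.0088
```

```bash
python3 -m inch '[[1,0,0,0,-0.01],[1,0,0,0,-0.01]]' 7 | grep force
python3 rd.py 2
```

```text
force: [2.7, -2.6, -1.9]
t 16.8 F [ 3.4565 -2.0929 -2.1261] M [-0.4927 -0.8497  0.0649] +- 0.005 P [0.5459 0.001  0.0734] keyyaw -92.1665 op 0.009
```

```bash
python3 -m inch '[[1,0,0,0,-0.01],[1,0,0,0,-0.01]]' 7 | grep force
python3 rd.py 2
```

```text
force: [3.9, -2.5, -1.7]
t 17.15 F [ 3.4086 -2.4825 -2.2351] M [-0.4887 -0.7945  0.0222] +- 0.01 P [0.5459 0.001  0.0735] keyyaw -92.7354 op 0.0089
```

```bash
python3 -m inch '[[1,0,0,0,-0.01],[1,0,0,0,-0.01]]' 7 | grep force
python3 rd.py 2
```

```text
force: [4.2, -1.8, -1.6]
t 17.5 F [ 3.6744 -2.2518 -2.3755] M [-0.4743 -0.7976  0.0202] +- 0.023 P [0.5459 0.001  0.0734] keyyaw -93.3084 op 0.0089
```

```bash
python3 -m inch '[[1,0,0,0,-0.01],[1,0,0,0,-0.01]]' 7 | grep force
python3 rd.py 2
```

```text
force: [2.6, -1.8, -2.1]
t 17.85 F [ 3.6649 -2.6703 -1.8148] M [-0.4581 -0.8319  0.0278] +- 0.005 P [0.5459 0.001  0.0735] keyyaw -93.8792 op 0.0089
```

```bash
python3 -m inch '[[1,0,0,0,-0.01],[1,0,0,0,-0.01]]' 7 | grep force
python3 rd.py 2
```

```text
force: [3.9, -1.8, -1.3]
t 18.2 F [ 3.5067 -2.3006 -1.4273] M [-0.5243 -0.825   0.0272] +- 0.026 P [0.5459 0.001  0.0735] keyyaw -94.4509 op 0.009
```

```bash
python3 -m inch '[[1,0,0,0,-0.01],[1,0,0,0,-0.01]]' 7 | grep force
python3 rd.py 2
```

```text
force: [3.3, -2.8, -1.0]
t 18.55 F [ 3.651  -2.8633 -1.6456] M [-0.5485 -0.8393  0.0678] +- 0.025 P [0.5459 0.001  0.0734] keyyaw -95.0231 op 0.0089
```

```bash
python3 -m inch '[[1,0,0,0,-0.01],[1,0,0,0,-0.01]]' 7 | grep force
python3 rd.py 2
```

```text
force: [3.5, -2.6, -1.9]
t 18.9 F [ 3.3076 -1.5519 -1.1804] M [-0.4885 -0.8175  0.0454] +- 0.043 P [0.5459 0.001  0.0735] keyyaw -95.5925 op 0.0089
```

```bash
python3 -m inch '[[1,0,0,0,-0.01],[1,0,0,0,-0.01]]' 7 | grep force
python3 rd.py 2
```

```text
force: [3.3, -2.3, -2.0]
t 19.25 F [ 3.1988 -2.2134 -2.0278] M [-0.5237 -0.8037  0.0344] +- 0.052 P [0.5459 0.001  0.0735] keyyaw -96.1641 op 0.0088
```

```bash
python3 -m inch '[[1,0,0,0,-0.01],[1,0,0,0,-0.01]]' 7 | grep force
python3 rd.py 2
```

```text
force: [3.3, -2.2, -1.4]
t 19.6 F [ 3.1635 -2.5413 -1.4434] M [-0.5331 -0.8212  0.0323] +- 0.001 P [0.5459 0.001  0.0735] keyyaw -96.7354 op 0.0086
```

```bash
python3 -m inch '[[1,0,0,0,-0.01],[1,0,0,0,-0.01]]' 7 | grep force
python3 rd.py 2
```

```text
force: [2.7, -1.8, -1.7]
t 19.95 F [ 3.0227 -2.6259 -1.6338] M [-0.5494 -0.8104  0.0265] +- 0.016 P [0.5459 0.0009 0.0735] keyyaw -97.3083 op 0.0087
```

```bash
cat > st.py <<'E'
from h import *
s=robot.read_state(); R=Rn.from_rotvec(s["orientation"]).as_matrix()
print(round(s["t"],2),"F",s["force"].round(2),"M",s["wrist_torque"].round(3),"yaw",round(np.degrees(np.arctan2(R[1,0],R[0,0]))-90,2),s["tool_pos"].round(4),"op",round(s["opening"],4))
E
python3 -m inch '[[1,0,0,0,-0.01],[1,0,0,0,-0.01],[1,0,0,0,-0.01]]' 7 >/dev/null; python3 st.py
```

```text
20.32 F [ 3.09 -2.78 -1.97] M [-0.621 -0.784  0.005] yaw -97.88 [0.5459 0.0009 0.0734] op 0.0088
```

```bash
python3 -m inch '[[1,0,0,0,-0.01],[1,0,0,0,-0.01],[1,0,0,0,-0.01]]' 7 >/dev/null; python3 st.py
```

```text
20.7 F [ 3.4  -2.94 -1.96] M [-0.581 -0.839  0.027] yaw -98.45 [0.5459 0.0009 0.0735] op 0.0089
```

```bash
python3 -m inch '[[1,0,0,0,-0.01],[1,0,0,0,-0.01],[1,0,0,0,-0.01]]' 7 >/dev/null; python3 st.py
```

```text
21.07 F [ 3.27 -2.55 -2.66] M [-0.62  -0.782  0.075] yaw -99.02 [0.5459 0.0009 0.0735] op 0.0091
```

```bash
python3 -m inch '[[1,0,0,0,-0.01],[1,0,0,0,-0.01],[1,0,0,0,-0.01]]' 7 >/dev/null; python3 st.py
```

```text
21.45 F [ 3.29 -2.28 -2.02] M [-0.577 -0.846  0.078] yaw -99.59 [0.5459 0.0009 0.0735] op 0.0092
```

```bash
python3 rd.py 4;python3 -m inch '[[1,0,0,0,-0.01],[1,0,0,0,-0.01],[1,0,0,0,-0.01]]' 7 >/dev/null; python3 rd.py 3
```

```text
t 21.65 F [ 3.152  -2.6861 -2.0386] M [-0.6106 -0.84    0.0419] +- 0.033 P [0.5459 0.0009 0.0735] keyyaw -99.5904 op 0.0089
t 22.18 F [ 3.5384 -2.3846 -2.2091] M [-0.6005 -0.8859  0.0582] +- 0.063 P [0.5459 0.0009 0.0735] keyyaw -100.1623 op 0.0092
```

Run:
```python
from h import *
s=cam("side")["color"][165:250,190:300]; w=cam("wrist")["color"][130:330,140:380]
o=pickle=None
import pickle; o=pickle.load(open("side.pkl","rb"))["color"][165:250,190:300]
f=lambda a,h:cv2.resize(a,(400,h),interpolation=cv2.INTER_CUBIC)
L=np.vstack([f(o,300),f(s,300)]); Rr=np.vstack([f(w,333),np.zeros((267,400,3),np.uint8)])
cv2.imwrite("pics/c1.png",np.hstack([L,Rr])[:,:,::-1])
```

```text
(no output)
```

View pics/c1.png

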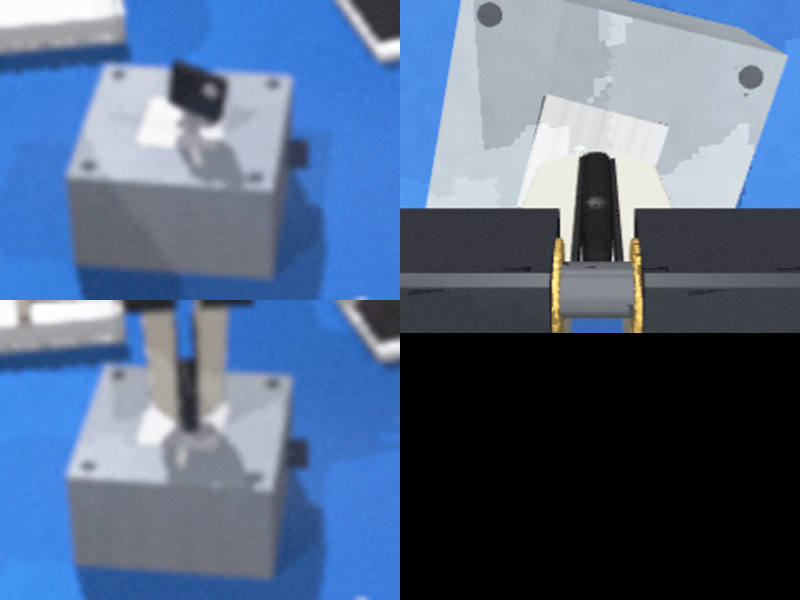

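The side crops (before above, now below) show the head aligned in the jaws. The white pointer has moved from about (195,152) to (180,455), so the cam has turned. I measure how far.

```bash
python3 - <<'E'
from h import *
import pickle
o=pickle.load(open("side.pkl","rb")); s=cam("side")
for c in(o,s):
    b=c["color"].min(2).astype(int); sub=b[200:220,232:252]; bl=np.median(sub)
    print(sub[2:16,2:18])
for (u,v) in [(243.6,208),(239.5,208.9)]:
    X=ray(o,u,v,.065); print(X, np.degrees(np.arctan2(X[1]-.001,X[0]-.5455)))
E
python3 st.py
```

```text
[[246 244 244 243 233 212 178 156 143 145 169 211 231 235 238 237]
 [248 247 247 243 221 193 169 157 153 152 164 196 226 233 237 233]
 [247 248 248 241 208 171 161 158 159 159 159 171 192 198 202 194]
 [242 244 244 235 198 161 157 156 158 160 160 159 165 168 165 161]
 [223 224 226 216 184 154 146 149 158 165 159 153 155 152 152 143]
 [194 201 201 197 180 151 136 140 159 170 164 145 139 140 142 133]
 [194 191 195 193 184 159 131 129 152 177 169 144 128 126 126 124]
 [196 193 194 195 191 172 143 131 147 172 174 150 130 123 124 123]
 [195 194 194 194 196 183 157 134 141 161 175 155 133 123 128 123]
 [194 192 193 193 194 189 178 151 139 151 160 153 131 127 125 124]
 [193 193 195 193 194 194 189 171 144 135 140 135 127 124 124 124]
 [196 195 195 195 195 196 192 178 150 132 126 126 128 123 125 125]
 [196 196 199 196 195 195 196 184 163 144 133 127 128 125 124 125]
 [192 194 199 195 195 195 193 189 180 170 155 142 135 126 132 135]]
[[242 233 203 165 147 131 116 105  94  98 112 125 129 132 137 154]
 [232 204 167 147 143 141 140 139 135 126 127 133 133 139 146 147]
 [209 168 148 143 143 148 1
[... 290 characters left out ...]
 128 129 127 126]
 [166 138 127 125 149 177 177 149 128 123 126 124 124 120 122 127]
 [172 143 126 127 152 174 170 141 123 122 122 122 124 121 122 123]
 [182 148 128 129 144 164 159 137 126 120 125 124 123 124 126 124]
 [183 156 134 125 133 145 142 134 126 121 125 123 126 125 123 123]
 [191 169 144 131 125 130 130 126 123 126 123 123 126 126 126 125]
 [192 175 146 129 125 125 127 125 127 123 125 128 125 122 122 124]
 [186 166 143 128 126 127 126 124 124 123 126 126 124 124 123 127]]
[ 0.5429966  -0.02789586  0.065     ] -94.95147243906435
[ 0.53456898 -0.02829802  0.065     ] -110.46043025414305
22.32 F [ 3.62 -2.63 -1.77] M [-0.578 -0.895 -0.   ] yaw -100.16 [0.5459 0.0009 0.0735] op 0.0089
```

```bash
python3 -m inch '[[1,0,0,0,-0.008],[1,0,0,0,-0.008],[1,0,0,0,-0.008]]' 7 >/dev/null; python3 rd.py 2
```

```text
t 22.8 F [ 4.3938 -2.3844 -2.4311] M [-0.6188 -0.9012  0.0403] +- 0.019 P [0.5459 0.0009 0.0735] keyyaw -100.6188 op 0.0088
```

```bash
python3 -m inch '[[1,0,0,0,-0.008],[1,0,0,0,-0.008],[1,0,0,0,-0.008]]' 7 >/dev/null; python3 rd.py 2
```

```text
t 23.27 F [ 3.7684 -3.0146 -1.8289] M [-0.6085 -0.9021  0.0374] +- 0.031 P [0.5459 0.0009 0.0735] keyyaw -101.0759 op 0.0092
```

```bash
python3 -m inch '[[1,0,0,0,-0.008],[1,0,0,0,-0.008],[1,0,0,0,-0.008]]' 7 >/dev/null; python3 rd.py 2
```

```text
t 23.75 F [ 3.8109 -2.82   -2.4565] M [-0.6141 -0.8931  0.0426] +- 0.002 P [0.5459 0.0009 0.0735] keyyaw -101.532 op 0.0089
```

```bash
python3 -m inch '[[1,0,0,0,-0.008],[1,0,0,0,-0.008],[1,0,0,0,-0.008]]' 7 >/dev/null; python3 rd.py 2
```

```text
t 24.23 F [ 4.0534 -2.8139 -2.6267] M [-0.574  -0.8812  0.0577] +- 0.016 P [0.5459 0.0009 0.0735] keyyaw -101.9889 op 0.0092
```

```bash
python3 -m inch '[[1,0,0,0,-0.008],[1,0,0,0,-0.008],[1,0,0,0,-0.008]]' 7 >/dev/null; python3 rd.py 2
```

```text
t 24.7 F [ 4.2803 -2.596  -2.8889] M [-0.5911 -0.8586  0.0976] +- 0.006 P [0.5459 0.0009 0.0735] keyyaw -102.4495 op 0.0089
```

```bash
python3 -m inch '[[1,0,0,0,-0.008],[1,0,0,0,-0.008],[1,0,0,0,-0.008]]' 7 >/dev/null; python3 rd.py 2
```

```text
t 25.18 F [ 3.831  -2.8708 -1.9322] M [-0.5765 -0.8751  0.0308] +- 0.016 P [0.5459 0.0009 0.0735] keyyaw -102.9018 op 0.0093
```

```bash
cat > pr.py <<'E'
from h import *
M=[];U=[];F=[]
for i in range(2):
    c=cam("side"); s=robot.read_state(); b=c["color"].min(2).astype(float)
    r=np.array([b[v,236:244] for v in (207,208,209,210)]).mean(0); w=np.clip(r-135,0,None); U.append((w*np.arange(236,244)).sum()/w.sum()); M.append(s["wrist_torque"]);F.append(s["force"])
R=Rn.from_rotvec(s["orientation"]).as_matrix()
print(round(s["t"],2),"F",np.mean(F,0).round(2),"M",np.mean(M,0).round(3),"yaw",round(np.degrees(np.arctan2(R[1,0],R[0,0]))-90,2),"ptr u",np.round(U,2),r.astype(int),"op",round(s["opening"],4))
E
python3 pr.py
python3 -m inch '[[1,0,0,0,-0.008],[1,0,0,0,-0.008],[1,0,0,0,-0.008]]' 7 >/dev/null; python3 pr.py
```

```text
25.27 F [ 4.48 -2.41 -1.99] M [-0.573 -0.95   0.055] yaw -102.9 ptr u [239.52 239.47] [125 128 148 172 172 146 128 126] op 0.0094
25.75 F [ 3.35 -2.64 -1.77] M [-0.544 -0.885  0.066] yaw -103.36 ptr u [239.5  239.49] [126 127 147 172 173 146 129 126] op 0.0097
```

```bash
python3 -m inch '[[1,0,0,0,-0.008],[1,0,0,0,-0.008],[1,0,0,0,-0.008]]' 7 >/dev/null; python3 pr.py
```

```text
26.23 F [ 2.9  -2.65 -2.64] M [-0.507 -0.914  0.104] yaw -103.82 ptr u [239.49 239.49] [125 128 147 174 173 147 130 127] op 0.0096
```

The pointer hasn't moved (239.5 px) over the last few degrees. The torque has risen to 0.06–0.10 N m and the jaws have started to open slightly, so the cam is at its stop after about 15° of pointer travel. Now I turn back.

```bash
python3 -m inch '[[1,0,0,0,0.07],[1,0,0,0,0.14],[1,0,0,0,0.21],[1,0,0,0,0.28],[1,0,0,0,0.35],[1,0,0,0,0.42],[1,0,0,0,0.5],[1,0,0,0,0.58]]' 7 >/dev/null; python3 st.py
python3 -m inch '[[1,0,0,0,0.08],[1,0,0,0,0.16],[1,0,0,0,0.24],[1,0,0,0,0.32],[1,0,0,0,0.4],[1,0,0,0,0.48],[1,0,0,0,0.54],[1,0,0,0,0.54]]' 7 >/dev/null; python3 rd.py 4; python3 -c "
from h import *
c=cam('wrist');save(c,'pics/w5.png')
import pickle;pickle.dump(c,open('w5.pkl','wb'))
c=cam('side'); b=c['color'].min(2).astype(int); print(b[205:214,232:250])"
```

```text
27.23 F [0.23 0.42 1.08] M [-0.099 -0.125  0.03 ] yaw -70.43 [0.545  0.0016 0.0733] op 0.0092
t 28.43 F [-1.0496  1.0849  1.9137] M [ 0.1742  0.1293 -0.0007] +- 0.034 P [0.5445 0.0019 0.0733] keyyaw -39.5556 op 0.0089
[[219 224 223 211 169 134 129 128 127 129 127 129 132 132 128 130 130 121]
 [194 198 197 183 149 121 123 131 130 125 122 121 124 126 126 128 125 121]
 [187 185 185 172 138 115 121 138 138 127 112 111 113 115 113 118 116 112]
 [193 189 188 169 140 118 130 154 153 130 110 108 108 103 105 106 107 106]
 [197 194 188 165 136 130 142 165 167 135 119 108 109 105 105 101 100 104]
 [195 198 188 166 139 132 150 173 170 141 123 119 118 116 113 108 107 106]
 [194 193 184 158 133 128 144 164 160 134 122 122 124 120 120 118 119 118]
 [195 196 183 159 133 126 132 146 143 131 126 123 124 122 126 124 126 122]
 [197 196 189 174 145 128 125 130 133 126 124 124 126 121 123 125 125 126]]
```

```bash
python3 -m inch '[[1,-0.0004,0.0004,0,0.02],[1,-0.0004,0.0004,0,0.04],[1,-0.0004,0.0004,0,0.06],[1,-0.0004,0.0004,0,0.06]]' 7 >/dev/null; python3 rd.py 4
python3 -m inch '[[1,0,0,0,0.02],[1,0,0,0,0.03],[1,0,0,0,0.03]]' 7 >/dev/null; python3 rd.py 3
```

```text
t 29.23 F [ 0.7381 -0.2275  1.5358] M [-0.1657 -0.2567 -0.0105] +- 0.015 P [0.5445 0.0021 0.0733] keyyaw -36.0914 op 0.0091
t 29.75 F [ 0.7044 -0.6303  1.792 ] M [-0.084  -0.1898 -0.0313] +- 0.034 P [0.5445 0.0021 0.0733] keyyaw -34.3765 op 0.0092
```

```bash
python3 -m inch '[[1,0,0,0,0.02],[1,0,0,0,0.03],[1,0,0,0,0.03]]' 7 >/dev/null; python3 rd.py 3
```

```text
t 30.27 F [-0.179  -0.075   1.5222] M [-0.0415 -0.1601 -0.0202] +- 0.02 P [0.5445 0.0021 0.0733] keyyaw -32.6638 op 0.0086
```

```bash
python3 -m inch '[[1,0,0,0,0.02],[1,0,0,0,0.03],[1,0,0,0,0.03],[1,0,0,0,0.03]]' 7 >/dev/null; python3 rd.py 2
```

```text
t 30.88 F [ 0.1549 -0.185   1.5232] M [-0.0119 -0.1674 -0.0058] +- 0.008 P [0.5445 0.0021 0.0733] keyyaw -30.9499 op 0.0093
```

```bash
python3 -m inch '[[1,0,0,0,0.02],[1,0,0,0,0.03],[1,0,0,0,0.03]]' 7 >/dev/null; python3 st.py
```

```text
31.25 F [ 0.86 -0.84  1.87] M [-0.031 -0.09   0.058] yaw -29.22 [0.5444 0.0022 0.0733] op 0.0087
```

```bash
python3 -m inch '[[1,0,0,0,0.015],[1,0,0,0,0.03],[1,0,0,0,0.03]]' 7 >/dev/null; python3 st.py
```

```text
31.62 F [-0.02 -0.49  1.93] M [ 0.006 -0.104  0.023] yaw -27.48 [0.5444 0.0021 0.0733] op 0.0088
```

```bash
python3 -m inch '[[1,0,0,0,0.015],[1,0,0,0,0.03],[1,0,0,0,0.03]]' 7 >/dev/null; python3 st.py
```

```text
32.0 F [-0.14 -0.33  0.8 ] M [-0.009 -0.114 -0.021] yaw -25.74 [0.5444 0.0022 0.0733] op 0.0094
```

```bash
python3 -m inch '[[1,0,0,0,0.015],[1,0,0,0,0.025],[1,0,0,0,0.025]]' 7 >/dev/null; python3 st.py
```

```text
32.38 F [ 0.08 -1.45  2.25] M [-0.286 -0.013 -0.078] yaw -24.31 [0.5444 0.002  0.0733] op 0.0088
```

```bash
python3 -m inch '[[1,0,0,0,0.015],[1,0,0,0,0.025],[1,0,0,0,0.025]]' 7 >/dev/null; python3 st.py
```

```text
32.75 F [-0.79 -1.95  1.94] M [-0.532 -0.004  0.015] yaw -22.86 [0.5443 0.0018 0.0733] op 0.0088
```

```bash
python3 -m inch '[[1,0,0,0,0.015],[1,0,0,0,0.025],[1,0,0,0,0.025]]' 7 >/dev/null; python3 st.py
```

```text
33.12 F [-1.39 -3.7   3.04] M [-0.684  0.071 -0.032] yaw -21.42 [0.5443 0.0016 0.0733] op 0.0093
```

The stop comes up from about −25° (Fy and Mx rise in the expected direction). I back off to about −26.5° and try a gentle lift.

```bash
python3 -m inch '[[1,0,0.0005,0,-0.03],[1,0,0.0005,0,-0.06],[1,0,0.0005,0,-0.09],[1,0,0.0005,0,-0.09],[1,0,0.0005,0,-0.09]]' 12 >/dev/null; python3 st.py
python3 -m inch '[[1,0,0,0.001,0],[1,0,0,0.002,0],[1,0,0,0.003,0],[1,0,0,0.003,0]]' 12 >/dev/null; python3 st.py
python3 -m inch '[[1,0,0,0.001,0],[1,0,0,0.002,0],[1,0,0,0.002,0]]' 12 >/dev/null; python3 rd.py 2
```

```text
33.75 F [ 0.25 -1.21  0.67] M [-0.212 -0.194 -0.003] yaw -26.56 [0.5444 0.0024 0.0733] op 0.0088
34.25 F [ 0.77 -3.24 -2.34] M [-0.463 -0.334 -0.049] yaw -26.56 [0.5444 0.0023 0.0763] op 0.0088
t 34.73 F [ 1.0328 -2.8276 -1.5823] M [-0.5973 -0.4082 -0.0163] +- 0.01 P [0.5445 0.0022 0.0785] keyyaw -26.5623 op 0.0089
```

```bash
python3 -m inch '[[1,0.0002,-0.0005,0,-0.015],[1,0.0002,-0.0005,0,-0.015],[1,0.0002,-0.0005,0,-0.015]]' 12 >/dev/null; python3 st.py
python3 -m inch '[[1,0,0,0.001,0],[1,0,0,0.002,0],[1,0,0,0.003,0],[1,0,0,0.003,0]]' 12 >/dev/null; python3 rd.py 2
```

```text
35.1 F [ 0.29 -1.04 -1.06] M [-0.081 -0.176  0.015] yaw -27.41 [0.5446 0.0019 0.0785] op 0.0089
t 35.7 F [ 1.7507 -1.7073 -1.0115] M [-0.3984 -0.4395 -0.0392] +- 0.011 P [0.5448 0.0018 0.0817] keyyaw -27.414700000000003 op 0.0088
```

```bash
python3 -m inch '[[1,0.0003,-0.0003,0,0],[1,0.0003,-0.0003,0.0015,0],[1,0.0003,-0.0003,0.003,0],[1,0.0003,-0.0003,0.0045,0],[1,0.0003,-0.0003,0.005,0]]' 12 >/dev/null; python3 st.py
python3 -m inch '[[1,0,0,0.0015,0],[1,0,0,0.003,0],[1,0,0,0.0045,0],[1,0,0,0.006,0],[1,0,0,0.006,0]]' 12 >/dev/null; python3 st.py
```

```text
36.33 F [ 0.84 -0.72 -0.7 ] M [-0.127 -0.386 -0.001] yaw -27.42 [0.5452 0.0016 0.087 ] op 0.0086
36.95 F [-0.64  0.41  0.23] M [-0.016 -0.144 -0.005] yaw -27.41 [0.5452 0.0017 0.0931] op 0.0087
```

```bash
python3 -m inch '[[1,0,0,0.005,0],[1,0,0,0.015,0],[1,0,0,0.03,0],[1,0,0,0.045,0],[1,0,0,0.055,0],[1,0,0,0.055,0]]' 20 >/dev/null; python3 st.py
python3 - <<'E'
from h import *
import pickle
c=cam("side"); s=c["color"][110:250,170:350]; w=cam("wrist")["color"]
f=lambda a:cv2.resize(a,(400,300),interpolation=cv2.INTER_CUBIC)
cv2.imwrite("pics/c2.png",np.hstack([f(s),f(w)])[:,:,::-1])
E
```

```text
37.7 F [ 0.44  0.21 -1.11] M [ 0.01  -0.157 -0.025] yaw -27.42 [0.546  0.0016 0.1496] op 0.0088
```

View pics/c2.png

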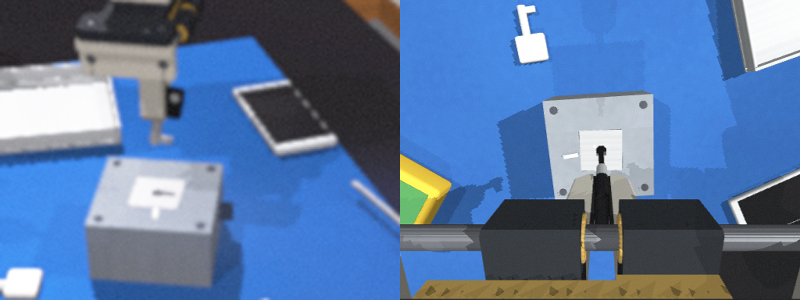

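The left half of the picture shows the key out, hanging upright in the jaws at (165,110), with the empty keyway in the plate at (157,193). Next I refine the tray position and carry the key over.

```bash
python3 - <<'E'
from h import *
import pickle
t=pickle.load(open("top.pkl","rb")); hsv=cv2.cvtColor(t["color"],cv2.COLOR_RGB2HSV); m=((hsv[...,1]<70)&(hsv[...,2]>100)).astype(np.uint8)
for k in cv2.findContours(m,cv2.RETR_EXTERNAL,cv2.CHAIN_APPROX_NONE)[0]:
    if cv2.contourArea(k)>2000 and cv2.pointPolygonTest(k,(225*.64,333*.64),False)>0:
        print(cv2.minAreaRect(np.array([ray(t,*p[0],.022)[:2]*1000 for p in k],np.float32)))
E
python3 -m inch '[[1,-0.003,0.02,0,0],[1,-0.01,0.055,0,0],[1,-0.016,0.095,0,0],[1,-0.023,0.135,0,0],[1,-0.03,0.175,0,0],[1,-0.037,0.215,0,0],[1,-0.043,0.25,0,0],[1,-0.047,0.266,0,0]]' 20 >/dev/null; python3 st.py
```

```text
((483.4501953125, 278.4283142089844), (165.30906677246094, 163.54974365234375), 82.35537719726562)
38.8 F [-0.75  0.63 -0.14] M [ 0.008 -0.203 -0.094] yaw -27.28 [0.4965 0.27   0.1472] op 0.009
```

```bash
python3 -m inch '[[1,0.003,-0.002,-0.02,0],[1,0.003,-0.002,-0.045,0],[1,0.003,-0.002,-0.07,0],[1,0.003,-0.002,-0.09,0],[1,0.003,-0.002,-0.1,0],[1,0.003,-0.002,-0.105,0],[1,0.003,-0.002,-0.105,0]]' 12 >/dev/null; python3 st.py
python3 -m inch '[[1,0,0,-0.001,0],[1,0,0,-0.002,0],[1,0,0,-0.003,0],[1,0,0,-0.003,0]]' 8 >/dev/null; python3 st.py
python3 -m inch '[[1,0,0,-0.001,0],[1,0,0,-0.0015,0],[1,0,0,-0.0015,0]]' 5 >/dev/null; python3 st.py
```

```text
39.67 F [ 0.39 -0.11 -0.39] M [ 0.004 -0.155 -0.055] yaw -27.28 [0.4998 0.268  0.0425] op 0.0088
40.17 F [-0.12 -0.07 -0.32] M [ 0.036 -0.192  0.001] yaw -27.28 [0.4998 0.268  0.0395] op 0.0091
40.55 F [ 0.31 -0.17 -0.89] M [ 0.054 -0.124 -0.024] yaw -27.28 [0.4997 0.268  0.0379] op 0.0091
```

```bash
python3 -m inch '[[1,0,0,-0.001,0],[1,0,0,-0.002,0],[1,0,0,-0.002,0]]' 5 >/dev/null; python3 st.py
```

```text
40.92 F [ 0.19  0.3  -0.49] M [-0.009 -0.124  0.013] yaw -27.28 [0.4996 0.268  0.0357] op 0.0093
```

```bash
python3 -m inch '[[1,0,0,-0.001,0],[1,0,0,-0.0015,0],[1,0,0,-0.0015,0]]' 5 >/dev/null; python3 st.py
```

```text
41.3 F [-0.21  0.45 -0.96] M [ 0.01  -0.151  0.015] yaw -27.28 [0.4996 0.2679 0.0341] op 0.0089
```

```bash
python3 -m inch '[[1,0,0,-0.001,0],[1,0,0,-0.0015,0],[1,0,0,-0.0015,0]]' 5 >/dev/null; python3 st.py
```

```text
41.67 F [-0.9  -0.68  4.98] M [-0.228  0.202  0.003] yaw -27.28 [0.4998 0.268  0.0332] op 0.0089
```

The tip is on the tray floor. I loosen the grip and lean the key over gently about its tip, so that it lies down instead of toppling.

```bash
python3 -m inch '[[1,0,0,0,0],[1,-0.0035,0.0018,-0.0002,0],[1,-0.0069,0.0036,-0.0007,0],[1,-0.0103,0.0053,-0.0015,0],[1,-0.0137,0.0071,-0.0027,0],[1,-0.0169,0.0087,-0.0042,0],[1,-0.02,0.0104,-0.006,0],[1,-0.02,0.0104,-0.006,0]]' 3 >/dev/null; python3 st.py
python3 - <<'E'
from h import *
c=cam("side");w=cam("wrist")["color"]; p=proj(c,[.48,.28,.03]).astype(int); s=c["color"][p[1]-45:p[1]+45,p[0]-60:p[0]+60]
f=lambda a:cv2.resize(a,(400,300),interpolation=cv2.INTER_CUBIC)
cv2.imwrite("pics/c3.png",np.hstack([f(s),f(w)])[:,:,::-1])
E
```

```text
42.67 F [-0.42  1.02  0.77] M [ 0.077 -0.002 -0.04 ] yaw -27.26 [0.4793 0.2786 0.0269] op 0.0089
```

View pics/c3.png

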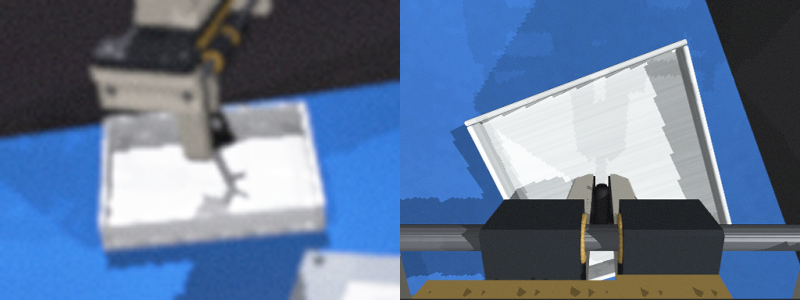

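The left half shows the key leaning at about 30°, tip on the tray floor at (235,190) and bit upward. I carry on with the lean.

```bash
python3 -m inch '[[1,-0.0029,0.0015,-0.0021,0],[1,-0.0057,0.0029,-0.0045,0],[1,-0.0083,0.0043,-0.0072,0],[1,-0.0107,0.0055,-0.01,0],[1,-0.0128,0.0066,-0.0132,0],[1,-0.0147,0.0076,-0.016,0],[1,-0.0147,0.0076,-0.016,0]]' 3 >/dev/null; python3 st.py
```

```text
43.65 F [-0.39  0.08  0.41] M [ 0.022 -0.117  0.004] yaw -27.26 [0.4644 0.286  0.0105] op 0.0091
```

```bash
python3 -m inch '[[0.7,0,0,0,0],[0.4,0,0,0,0],[0.2,0,0,0,0],[0.2,0,0,0,0],[0.2,0,0,0,0],[0.2,0,0,0,0]]' 3 >/dev/null; python3 st.py
python3 -m inch '[[0.2,0,0,0.01,0],[0.2,0,0,0.03,0],[0.2,0,0,0.06,0],[0.2,0,0,0.1,0],[0.2,0,0,0.14,0],[0.2,0,0,0.18,0],[0.2,0,0,0.18,0]]' 3 >/dev/null; python3 st.py
python3 - <<'E'
from h import *
c=cam("side");w=cam("wrist")["color"]; p=proj(c,[.48,.28,.03]).astype(int); s=c["color"][p[1]-45:p[1]+45,p[0]-60:p[0]+60]
f=lambda a:cv2.resize(a,(400,300),interpolation=cv2.INTER_CUBIC)
t=cam("top")["color"]
cv2.imwrite("pics/c4.png",np.vstack([np.hstack([f(s),f(w)]),np.hstack([f(c["color"]),f(t[80:320,80:420])])])[:,:,::-1])
E
```

```text
44.4 F [ 0.05 -0.01 -0.45] M [-0.002 -0.116 -0.013] yaw -27.26 [0.4644 0.286  0.0105] op 0.0368
45.27 F [ 0.15  0.17 -0.49] M [ 0.021 -0.151 -0.057] yaw -27.26 [0.4668 0.2872 0.1958] op 0.0371
```

View pics/c4.png

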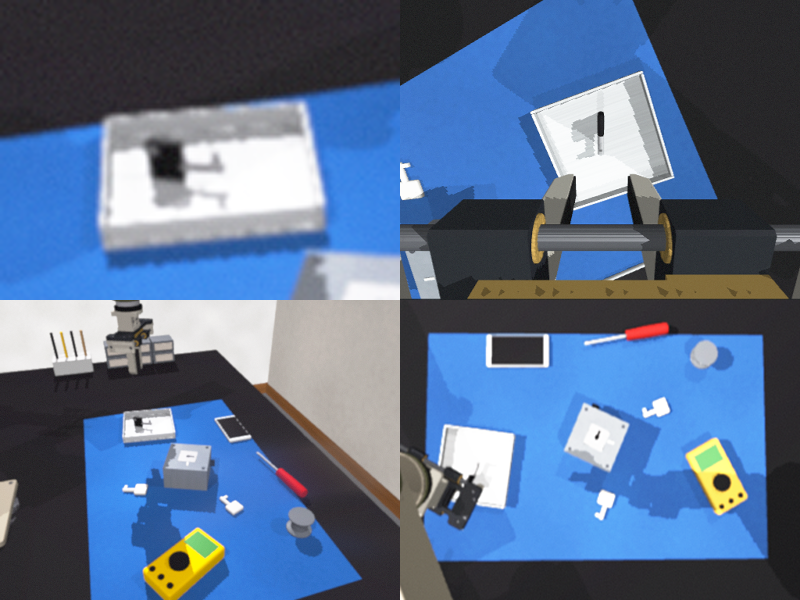

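The key lies on the tray floor (close-up: head at (165,160), shaft to the right), on its head's edge, and the gripper is clear. The other things are where they were. I hand in.

```bash
python3 -c "
from plant import robot
print(robot.close_job())"; python3 st.py
```

```text
the job is handed in; nothing more can be done
None
the job is handed in; nothing more can be done
```

The job is handed in at about 45 s. The key went clockwise to the reset stop, back to the keyway and out, and now lies in the aluminium tray.

- **Reset:** I turned the key with a light 7 N grip until the cam's pointer stopped moving, after about 15° of travel. The torque there was 0.06–0.10 N m, against about 0.04 N m while the cam was sliding. The pointer stayed put when I turned the key back.
- **Removal:** Turning back, I felt the fixed stop at about −25°. I drew the key straight up at about −27°, with no more than about 2–3 N of resistance.
- **Tray:** I set the tip on the tray floor and leaned the key over under a light grip before letting go. The last pictures show it lying inside the tray, the gripper clear, and everything else where it was.

**Less certain:**
- The stop felt soft rather than sharp. The torque readings are noisy (about 0.03 N m each), and one short average read 0.104 N m. The pointer already stood at its end position when the key was at −100°, and I turned on to −104° before I was sure. In that last part the jaws opened slightly around the key.
- The top and wrist cameras disagreed by about 5 mm on where the lock is. I centred the grip on the wrist picture and the side forces instead.

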